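# Set up the running-in stand and lock its regulator

## Task

Lift the brass wheel out of its wooden cradle and lay it gently in the running-in stand, both axle ends down on the floors of their slots, the wheel about midway between the uprights, and let it go. Then turn the regulator knob until its white pointer stands at the red mark, and after that slide the clear cover fully home over the knob. Leave the other things on the bench where they are.

Things in the scene. Friction and masses are not known exactly. Their poses are not given: they have to be found in the camera images.
- wheel: Loose brass gear wheel on a steel axle, 0.35 kg. Wheel 76 mm dia., 14 mm thick, in the middle of the 140 mm axle (8 mm dia.; dark bosses of 14 mm dia. beside the wheel). Origin: wheel centre, on the axle; y along the axle, x and z spin. Starts level in the cradle, origin 52 mm above the table. Pinch the wheel's flat faces above the axle, fingers closing along the axle.
- axle_end_a (a point): Centre of the axle's end face at +y of the wheel (70 mm from the wheel's centre).
- axle_end_b (a point): Centre of the axle's end face at -y of the wheel.
- cradle: Fixed wooden cradle. Origin: centre of its underside, on the table; the axle lies along its y. Base 90 x 130 x 10 mm; two uprights (56 mm wide in x, 12 mm thick) at y = +50 and -50 mm, tops 70 mm above the table, open slots like the stand's, floors 48 mm up.
- stand: Fixed stand: blue base 110 x 150 x 12 mm, two brass uprights (56 mm wide in x, 8 mm thick) at y = +-50 mm, tops 84 mm up. Origin: centre of underside, on the table. Open slots along y at x = 0: 12 mm wide for the lower 12 mm, then flaring at 45 deg to 32 mm. Slot floors 62 mm up: a seated axle's centre is 66 mm above the table, the wheel midway. Axle either way round.
- regulator: Fixed drive regulator: green box 245 x 116 x 36 mm, long side along x (x = -127 to +118 mm). Origin: on the table, on the box's centre line. On top: dark dial with the knob's axis at x = +60 mm; the clear cover, centred at x = -70 mm when fully open.
- knob (a joint): Angle of the regulator knob in rad, 0 to 1.75, growing clockwise seen from above; stays where it is left (friction about 0.06 Nm). At 0 its pointer stands 0.8 rad anticlockwise from the regulator's x axis.
- knob_grip (a point): Grip point of the black knob, on its vertical axis, 57 mm above the table. The knob is a bar 58 mm long, 16 mm wide, 30 mm high (42 to 72 mm above the table) on a disc of 58 mm diameter. The bar lies along the pointer: close the fingers across it.
- pointer_tip (a point): Tip of the white pointer that turns with the knob, 38 mm from the knob's axis, 41 mm above the table.
- red_mark (a point): Inner end of the red mark (12 x 6 mm block) on the dial's edge, 38 mm from the knob's axis, 41 mm above the table. Its place differs each time, always clockwise of where the pointer starts (by 0.5 to 1.45 rad). It cannot be moved by the robot. When the knob is set, pointer_tip and red_mark coincide.
- cover (a joint): Travel of the clear lock cover in m along the regulator's x axis: 0 fully open, 0.13 fully home against its stop, centred over the knob. Friction about 2.5 N; stays where it is left.
- cover_grip (a point): Middle of the yellow grip on top of the cover, 94.5 mm above the table: a block 20 mm (regulator's x) x 44 mm (y) x 26 mm high, its top 107.5 mm above the table. The cover is a clear tunnel 84 mm long and 108 mm wide, its top 81.5 mm above the table, passing over the knob.
- oil: Bystander: oil bottle, 50 mm diameter, 100 mm high. Origin: centre of its underside.
- tray: Bystander: open yellow tray 100 x 150 x 35 mm. Origin: centre of its underside.
- screwdriver: Bystander: screwdriver with red handle, lying flat.
- pot: Bystander: white ceramic pot, 70 mm diameter, 70 mm high. Origin: centre of its underside.
There are look-alikes about, which are no part of the job. There is more than one size of the stand; the one meant has the size given above. What is shaped like the wheel but turquoise is not meant.

How it is judged:
By the outcome, as a careful person would: the job done as asked, in the order asked, and still so for the second after the job is handed in, with the robot touching nothing.
It also fails if it takes over 64 s, if anything falls off the work surface, if the arm or the gripper's body presses on something with over 40 N, if the wrist force passes 120 N, or if a joint passes its speed limit or range.

## Robot

A 6-joint arm with a two-finger parallel gripper is mounted at the origin on the work surface. World frame = base frame: x ahead of the robot, y to its left, z up, the work surface at z = 0. Lengths are in m, angles in rad, forces in N, time in s.
With the tool pointing down it reaches from about 0.375 to 0.975 m from the base axis. Payload 3.8 kg.
Tool frame: the origin (TCP) lies at the very end of the fingers, on their centre line; the grasp point (between the pads) lies 19 mm behind it; z points along the fingers, y is the line along which they close (so a half turn about z gives the same grasp; the last joint's range is limited). The gripper opens to 85 mm and grips with 20 to 120 N. Pads are 22 mm wide; open, the fingers measure 114 mm over their backs; the gripper's body (76 mm by 85 mm) begins 54 mm behind the grasp point. The pads swing forward as they close: fully open they stand 13 mm farther back than shut.
Start: joints at [-1.16, 0.264, 1.604, -0, 1.274, -0.037], TCP at [0.292, -0.608, 0.193] pointing down, gripper open.
Joint ranges: [-2.63, 2.63], [-0.94, 2.18], [0.31, 2.57], [-1.31, 4.45], [0, 2.66], [-2.55, 2.55]. Speed limits (rad/s): [2.57, 2.57, 3.14, 3.14, 3.14, 3.14].

## Interface

Orientations are given as a rotation vector (axis times angle).
In Python, from workcell import bot gives the robot as it stands. The module is installed in compiled form; this text tells all that it offers.
- The arm moves only by the shell command python3 -m jog [OPENING] [FORCE], which reads ROWS from standard input. ROWS is a JSON list of rows, 1 to 5 of them, each an object with the fields xyz (a list: dx, dy, dz in m), rz (a turn about the tool's z in rad); a field left out counts as zero; each row shifts and turns the commanded pose from where the row before left it, along the tool's axes as they then stand; what a row does not reach is not made up. A row lasts 1/8 s, in which the tool goes at most 0.0625 m and 0.188 rad, less where a joint would pass 70% of its speed; a pose out of reach is approached as far as the arm can. OPENING is the opening from 0.0 (shut) to 1.0 (fully open), set as the command begins (- or left out keeps the last). The fingers move at their own pace and stop on an object; FORCE is the grip in N (left out, the last holds). Time passes only in rows, so rows that do not move let the fingers close. It prints the time, the measured TCP pose, the force, the opening and the grip force at its end. Input that does not fit is refused with a message, and nothing moves.
- bot.read_state(): the state, without advancing time (a new reading comes with each control period).
- bot.read_camera(name): name is "scene" or "top" or "wrist"; returns the picture (420x560x3 uint8, red, green, blue); there is no depth.
- bot.camera_info(name): a dict with "intrinsics" (3x3 intrinsics, pixels), "extrinsics" (4x4, takes a point from camera to world coordinates). Camera axes: x right, y down, z forward; pixel columns grow to the right and rows downward; lengths in m; the calibration is good to about 2 mm. A picture is of the moment at which its call begins: read the wrist's pose just before it. camera_info takes no time and is no camera call; for the wrist camera it gives the pose at the moment of the call.
- bot.finish_job(): hands the job in; it is judged then, once.
Trained networks look in the newest picture that a camera, given by its name, has taken for a name from the list of things; names that differ only in an ending like _2 or _b are one class to them, and where a whole thing is asked for, a point or a joint stands for the part that bears it (a point fixed in the world has none). Each returns a list of dicts, best first, with "conf" (0 to 1); they miss things now and then, are a little off and sometimes report something else, mostly with a low value. They report only what shows in the picture. A call takes as long as a camera call. They do not tell look-alikes from the thing itself.
- bot.search_frame(camera, thing): "box" ([left, top, right, bottom] in pixels, round what is visible of it).
- bot.regions_of(camera, thing): "pixels" (420x560 bool, what is visible of it) and "box" ([left, top, right, bottom] in pixels, round what is visible of it).
- bot.spot_point(camera, thing): "pixel" ([row, column] in pixels: a listed point, or the origin of a listed thing).
The state is a dict: "time": time; "q": joint angles; "joint_vel": joint speeds; "joint_torque": joint torques, N m; "tool_pos": TCP position; "tcp_rot": TCP orientation; "wrist_force": force on the tool from outside, world axes, zero at the start; "torque": the same for the moment, N m; "width": opening from 0.0 (shut) to 1.0 (fully open); "grip_force": force on a finger pad.
Only numpy, scipy, OpenCV 4.12 (cv2) and the standard library are available. Lean on these libraries where they do the work, as an engineer would, in place of code of your own. Each camera call takes 0.05 s, during which the arm holds its last target. There are 200 camera calls.

## Working session

There is one attempt and no reset: what is moved stays moved. The work goes in short steps, Python scripts to look and compute and a shell command to move; the robot and the scene stay as the last step left them, time stands still between calls to the robot, and variables do not carry over. Pictures are saved under pics/ and viewed, at most 10 in all, crops included, and the job is handed in when it is done.

```bash
mkdir -p pics; cat > h.py <<'E'
import numpy as np, cv2
from workcell import bot
from scipy.spatial.transform import Rotation as R
def ray(cam,px):  # px = (row,col)
    i=bot.camera_info(cam);K=np.array(i["intrinsics"]);T=np.array(i["extrinsics"])
    d=T[:3,:3]@np.linalg.solve(K,[px[1],px[0],1.0]);return T[:3,3],d
def atz(cam,px,z):
    o,d=ray(cam,px);return o+d*(z-o[2])/d[2]
def proj(cam,p):
    i=bot.camera_info(cam);K=np.array(i["intrinsics"]);T=np.array(i["extrinsics"])
    c=K@(T[:3,:3].T@(np.array(p)-T[:3,3]));return c[:2]/c[2]
def snap(cam,name):
    im=bot.read_camera(cam);cv2.imwrite(f"pics/{name}.png",cv2.cvtColor(im,cv2.COLOR_RGB2BGR));return im
E
python3 - <<'E'
from h import *
s=bot.read_state();print(s["tool_pos"],s["tcp_rot"],s["width"])
H=dict(wheel=.052,axle_end_a=.052,axle_end_b=.052,cradle=0,stand=0,regulator=0,knob_grip=.057,pointer_tip=.041,red_mark=.041,cover_grip=.0945,oil=0,tray=0,pot=0)
for cam in("top","scene"):
    snap(cam,cam)
    print(cam,np.round(bot.camera_info(cam)["extrinsics"],2).tolist())
    for t,z in H.items():
        for r in bot.spot_point(cam,t)[:4]:
            if r["conf"]>.2: print(t,round(r["conf"],2),np.round(r["pixel"]),np.round(atz(cam,r["pixel"],z),4))
E
```

```text
[ 0.29191451 -0.60768635  0.19203158] [-3.06099789e+00 -6.96975427e-01  6.21380349e-04] 1.0002430686072317
top [[-0.03, -0.98, 0.17, 0.36], [-1.0, 0.02, -0.02, -0.03], [0.01, -0.17, -0.98, 1.2], [0.0, 0.0, 0.0, 1.0]]
wheel 0.85 [136. 124.] [0.7495 0.3209 0.052 ]
wheel 0.75 [227. 136.] [0.5276 0.2855 0.052 ]
wheel 0.42 [252. 370.] [ 0.4564 -0.2565  0.052 ]
axle_end_a 0.96 [121. 156.] [0.7874 0.2455 0.052 ]
axle_end_a 0.65 [142.  98.] [0.737 0.382 0.052]
axle_end_a 0.61 [223. 105.] [0.5394 0.3595 0.052 ]
axle_end_a 0.57 [229. 166.] [0.5219 0.2161 0.052 ]
axle_end_b 0.96 [121. 156.] [0.7874 0.2455 0.052 ]
axle_end_b 0.65 [142.  98.] [0.737 0.382 0.052]
axle_end_b 0.61 [223. 105.] [0.5394 0.3595 0.052 ]
axle_end_b 0.57 [229. 166.] [0.5219 0.2161 0.052 ]
cradle 0.67 [232. 142.] [0.5219 0.286  0.    ]
stand 0.79 [150. 418.] [ 0.7163 -0.4048  0.    ]
stand 0.79 [280. 444.] [ 0.3884 -0.4444  0.    ]
stand 0.59 [249. 369.] [ 0.4677 -0.2648  0.    ]
regulator 0.63 [215. 253.] [0.5591 0.0152 0.    ]
knob_grip 0.79 [187. 246.] [0.6161 0.0286 0.057 ]
pointer_tip 0.95 [172. 232.] [0.6588 0.062  0.
[... 886 characters left out ...]
74 0.3728 0.052 ]
cradle 0.97 [165. 351.] [0.5249 0.2894 0.    ]
cradle 0.46 [161. 331.] [0.4753 0.2596 0.    ]
stand 0.95 [302. 115.] [ 0.3928 -0.4386  0.    ]
stand 0.89 [276. 187.] [ 0.4625 -0.2759  0.    ]
stand 0.61 [383. 217.] [ 0.7098 -0.3988  0.    ]
regulator 0.78 [231. 293.] [0.5598 0.0031 0.    ]
knob_grip 0.94 [224. 319.] [0.6184 0.0349 0.057 ]
pointer_tip 0.78 [226. 332.] [0.6417 0.062  0.041 ]
pointer_tip 0.6 [137. 285.] [0.3386 0.2076 0.041 ]
red_mark 0.72 [230. 294.] [ 0.5797 -0.0148  0.041 ]
cover_grip 0.64 [193. 274.] [0.4898 0.0053 0.0945]
oil 0.66 [235. 404.] [0.7787 0.1957 0.    ]
tray 0.6 [323. 328.] [ 0.7943 -0.1296  0.    ]
tray 0.59 [165. 347.] [0.518  0.2795 0.    ]
```

View pics/top.png

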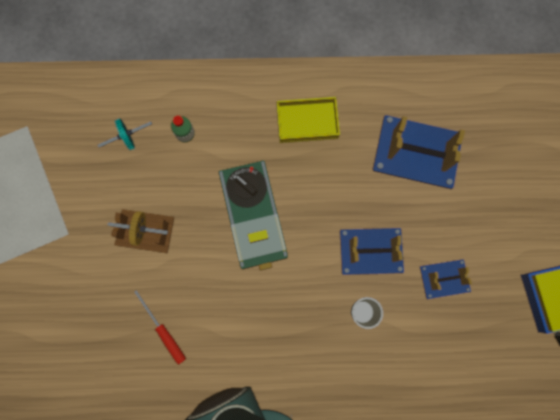

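View pics/scene.png

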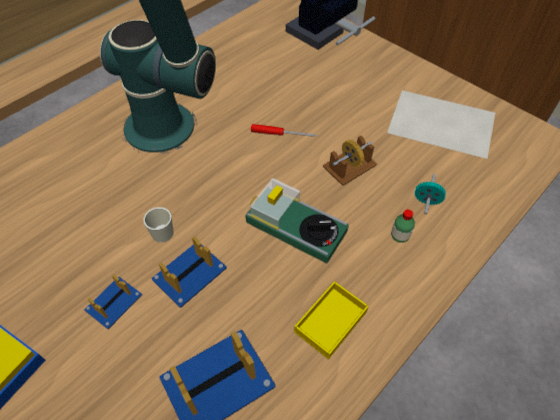

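The top picture shows the brass wheel in its cradle at about (col 136, row 228) and the regulator at (253, 215). There are three blue stands. The middle one at (372, 250) measures 62x46 px, which fits 150x110 mm, so that is the right one; the large one is at (418, 152) and the small one at (446, 279). The scene picture agrees, and the turquoise wheel at (430, 192) is the look-alike. I'll pass over the stand first and look with the wrist camera.

```bash
echo '[{"xyz":[0, 0, -0.015], "rz":0.15}, {"xyz":[0, 0, -0.015], "rz":0.15}, {"xyz":[0, 0, -0.015], "rz":0.15}, {"xyz":[0, 0, -0.015], "rz":0.15}, {"xyz":[0.0175, -0.0597, 0]}]' | python3 -m jog; echo '[{"xyz":[0.0175, -0.0597, 0]}, {"xyz":[0.0175, -0.0597, 0]}, {"xyz":[0.0175, -0.0597, 0]}, {"xyz":[0.0175, -0.0597, 0]}, {"xyz":[0.0175, -0.0597, 0]}]' | python3 -m jog; echo '[{}, {}]' | python3 -m jog
python3 - <<'E'
from h import *
print(np.round(bot.camera_info("wrist")["extrinsics"],3).tolist())
snap("wrist","w1")
for r in bot.spot_point("wrist","stand")[:3]: print(r["conf"],r["pixel"],atz("wrist",r["pixel"],0))
for c,n in(("wrist","w"),("top","t")):
  if c=="top": bot.read_camera("top")
  for r in bot.regions_of(c,"stand")[:3]:
    p=r["pixels"].astype(np.uint8);print(c,r["conf"],r["box"])
    cs=max(cv2.findContours(p,0,2)[0],key=cv2.contourArea)[:,0]
    w=np.array([atz(c,(y,x),.012)[:2] for x,y in cs],np.float32)
    print(cv2.minAreaRect(w))
E
```

```text
time: 2.02
tool_pos: [0.3179, -0.5552, 0.2548]
tcp_rot: [3.128, -0.247, 0.002]
wrist_force: [1.0, 1.2, 0.2]
width: 1.003
grip_force: 0.0
time: 2.65
tool_pos: [0.451, -0.2685, 0.2537]
tcp_rot: [3.132, -0.239, 0.002]
wrist_force: [1.0, -0.2, -0.6]
width: 0.996
grip_force: 0.0
time: 2.9
tool_pos: [0.4504, -0.2705, 0.2536]
tcp_rot: [3.132, -0.237, 0.0]
wrist_force: [0.2, 0.2, 0.1]
width: 1.0
grip_force: 0.0
[[-0.151, -0.945, -0.29, 0.526], [-0.988, 0.145, 0.044, -0.28], [0.001, 0.293, -0.956, 0.435], [0.0, 0.0, 0.0, 1.0]]
0.84 [168.0, 281.4] [ 0.45810733 -0.27158461  0.        ]
0.64 [191.3, 397.6] [ 0.39670464 -0.43836559  0.        ]
wrist 0.76 [223.1, 120.7, 339.1, 209.6]
((0.4650471806526184, -0.27031224966049194), (0.1500750333070755, 0.10970434546470642), 89.96038055419922)
wrist 0.68 [359.6, 158.4, 450.6, 228.6]
((0.393523246049881, -0.444761723279953), (0.08441725373268127, 0.12142181396484375), 7.766708850860596)
wrist 0.62 [265.9, 1.8, 433.2, 22.2]
((0.638563871383667, -0.3831888735294342), (0.20226170122623444, 0.023514507338404655), 81.12053680419922)
top 0.9 [421.6, 258.4, 473.6, 298.3]
((0.3918071389198303, -0.44412916898727417), (0.07976578176021576, 0.11635150760412216), 8.21247673034668)
top 0.85 [373.4, 114.8, 462.8, 182.7]
((0.7104102969169617, -0.4006628096103668), (0.2093202918767929, 0.15909443795681), 75.50968170166016)
top 0.69 [338.0, 229.7, 401.1, 273.3]
((0.46171969175338745, -0.2657703757286072), (0.14544467628002167, 0.10849358141422272), 88.65569305419922)
```

View pics/w1.png

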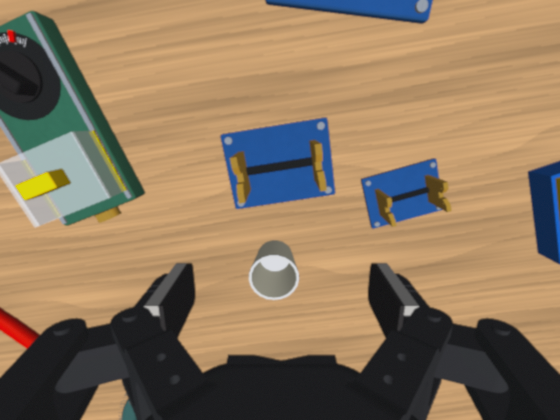

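The wrist picture shows the meant stand at about (278, 163). Its base measures 150 x 110 mm, centred at (0.465, -0.270) with its axis along world y. Next I'll go over the regulator and the wheel.

```bash
echo '[{"xyz":[-0.006, -0.061, 0]}, {"xyz":[-0.006, -0.061, 0]}, {"xyz":[-0.006, -0.061, 0]}, {"xyz":[-0.006, -0.061, 0]}, {}]' | python3 -m jog | head -2
cat > reg.py <<'E'
from h import *
import sys
snap("wrist",sys.argv[1])
for t,z in dict(knob_grip=.057,pointer_tip=.041,red_mark=.041,cover_grip=.0945,regulator=0).items():
    for r in bot.spot_point("wrist",t)[:2]: print(t,round(r["conf"],2),np.round(r["pixel"]),np.round(atz("wrist",r["pixel"],z),4))
E
python3 reg.py w2
echo '[{"xyz":[-0.006, -0.061, 0]}, {"xyz":[-0.006, -0.061, 0]}, {"xyz":[-0.006, -0.061, 0]}, {"xyz":[-0.006, -0.061, 0]}, {"xyz":[-0.006, -0.061, 0]}]' | python3 -m jog|head -2;  echo '[{}]' | python3 -m jog | head -3
python3 - <<'E'
from h import *
snap("wrist","w3")
for t,z in dict(wheel=.052,axle_end_a=.052,cradle=0).items():
    for r in bot.spot_point("wrist",t)[:4]: print(t,round(r["conf"],2),np.round(r["pixel"]),np.round(atz("wrist",r["pixel"],z),4))
for r in bot.regions_of("wrist","cradle")[:2]:
    cs=max(cv2.findContours(r["pixels"].astype(np.uint8),0,2)[0],key=cv2.contourArea)[:,0]
    print(r["conf"],cv2.minAreaRect(np.array([atz("wrist",(y,x),.01)[:2] for x,y in cs],np.float32)))
E
```

```text
time: 3.78
tool_pos: [0.4636, -0.0225, 0.2535]
knob_grip 0.61 [ 51. 216.] [0.6246 0.0261 0.057 ]
pointer_tip 0.89 [ 34. 191.] [0.6499 0.0531 0.041 ]
red_mark 0.66 [ 17. 221.] [0.6615 0.0142 0.041 ]
cover_grip 0.64 [163. 256.] [ 0.4968 -0.0014  0.0945]
cover_grip 0.22 [164.  39.] [0.5343 0.2427 0.0945]
regulator 0.95 [107. 242.] [0.5632 0.0128 0.    ]
regulator 0.51 [ 54. 215.] [0.6339 0.0361 0.    ]
time: 4.7
tool_pos: [0.4812, 0.281, 0.2535]
time: 4.82
tool_pos: [0.4807, 0.2829, 0.2528]
tcp_rot: [-3.132, 0.235, 0.001]
wheel 0.6 [144. 275.] [0.5279 0.2815 0.052 ]
axle_end_a 0.95 [146. 332.] [0.514  0.2097 0.052 ]
axle_end_a 0.89 [143. 219.] [0.5395 0.35   0.052 ]
cradle 0.84 [143. 279.] [0.5248 0.276  0.    ]
```

```bash
python3 -c "
import cv2,numpy as np
cv2.imwrite('pics/w23.png',np.vstack([cv2.imread('pics/w2.png')[:300],cv2.imread('pics/w3.png')[:300]]))"
```

```text
(no output)
```

View pics/w23.png

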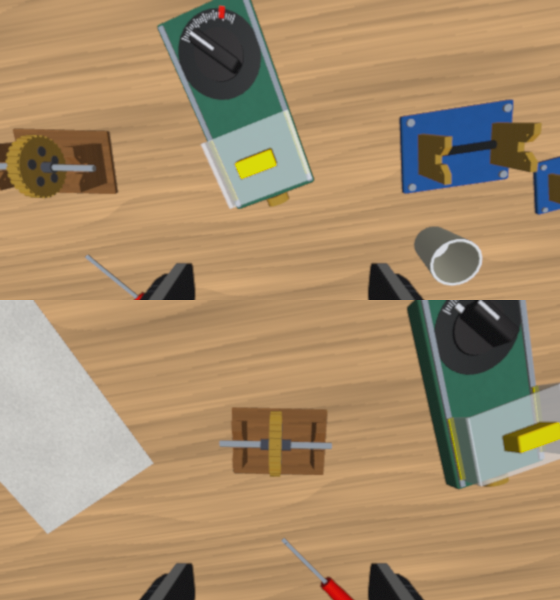

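Above, the wrist picture shows the red mark at (222, 13), clockwise of the pointer at (195, 37). Below, the brass wheel stands in the cradle at (275, 144), with its axle ends at (219, 143) and (332, 146); these agree with the 140 mm axle length.

```bash
echo '[{"xyz":[0.0156, -0.0017, 0.033], "rz":0.0095}, {"xyz":[0.0156, -0.0017, 0.033], "rz":0.0095}, {"xyz":[0.0156, -0.0017, 0.033], "rz":0.0095}, {}, {}]' | python3 -m jog 0.45
cat > wh.py <<'E'
from h import *
s=bot.read_state();Rm=R.from_rotvec(s["tcp_rot"]).as_matrix();print(np.round(s["tool_pos"],4),np.round(Rm,3).tolist())
import sys;z=float(sys.argv[1]);im=snap("wrist",sys.argv[2]);g={}
for t in("wheel","axle_end_a"):
    g[t]=[]
    for r in bot.spot_point("wrist",t)[:3]:
        p=atz("wrist",r["pixel"],z);g[t].append(p);print(t,round(r["conf"],2),np.round(r["pixel"]),np.round(p,4),"tool",np.round(Rm.T@(p-s["tool_pos"]),4))
E
python3 wh.py .052 w4
```

```text
time: 5.7
tool_pos: [0.5277, 0.2773, 0.1556]
tcp_rot: [-3.128, 0.286, -0.001]
wrist_force: [0.6, 0.4, 0.3]
width: 0.446
grip_force: 0.0
[0.5277 0.2773 0.1556] [[0.983, -0.181, 0.001], [-0.181, -0.983, 0.001], [0.001, -0.001, -1.0]]
wheel 0.68 [200. 278.] [0.5283 0.2834 0.052 ] tool [-0.0006 -0.0061  0.1036]
axle_end_a 0.86 [199. 344.] [0.5177 0.2183 0.052 ] tool [0.0008 0.0599 0.1035]
axle_end_a 0.67 [206. 205.] [0.5353 0.3562 0.052 ] tool [-0.0069 -0.0789  0.1036]
```

View pics/w4.png

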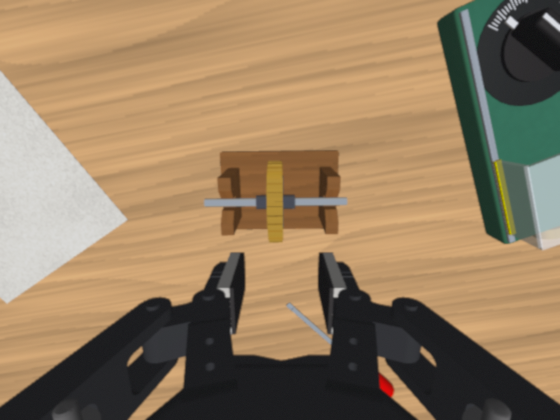

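The wheel is at (275, 202) with the axle level, about 3 mm back and 8 mm left of the tool. I'll correct for that and go down to TCP z = 0.062.

```bash
echo '[{"xyz":[-0.0025, -0.008, 0.02], "rz":-0.013}, {"xyz":[0, 0, 0.025]}, {"xyz":[0, 0, 0.025]}, {"xyz":[0, 0, 0.0236]}, {}]' | python3 -m jog 0.45; echo '[{}, {}, {}, {}]' | python3 -m jog 0.0 50
```

```text
time: 6.48
tool_pos: [0.5233, 0.2858, 0.0575]
tcp_rot: [3.128, -0.261, -0.008]
wrist_force: [0.1, 0.1, -0.4]
width: 0.452
grip_force: 0.0
time: 6.98
tool_pos: [0.5266, 0.2865, 0.0615]
tcp_rot: [-3.13, 0.263, -0.002]
wrist_force: [-0.5, 0.2, 0.2]
width: 0.003
grip_force: 0.0
```

```bash
python3 wh.py .052 w5
```

```text
[0.5266 0.2865 0.0615] [[0.986, -0.167, 0.001], [-0.167, -0.986, 0.001], [0.001, -0.001, -1.0]]
wheel 0.8 [232. 284.] [0.5289 0.2855 0.052 ] tool [0.0024 0.0006 0.0095]
axle_end_a 0.96 [234. 185.] [0.5387 0.353  0.052 ] tool [ 0.0009 -0.0675  0.0095]
axle_end_a 0.74 [235. 390.] [0.5143 0.2144 0.052 ] tool [-0.0001  0.0732  0.0094]
```

View pics/w5.png

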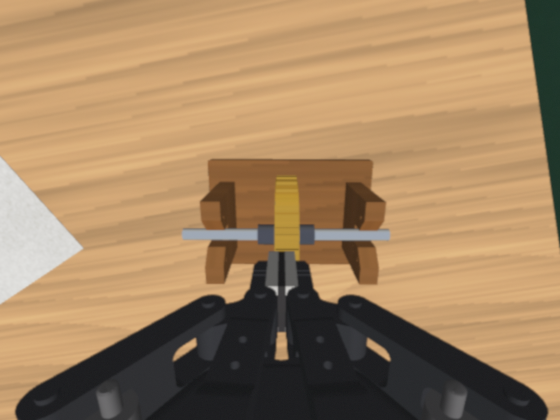

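```bash
python3 - <<'E'
from h import *
s=bot.read_state();p=s["tool_pos"];Rm=R.from_rotvec(s["tcp_rot"]).as_matrix()
print(np.round(bot.camera_info("wrist")["extrinsics"],4).tolist(),bot.camera_info("wrist")["intrinsics"])
for off in([0,0,0],[0.011,0,0],[-.011,0,0],[0,0,-.019],[0,0,-.054],[-.011,0,-.054]): print(off,proj("wrist",p+Rm@np.array(off)))
c=p+Rm@np.array([.0012,.0025,.0095])
for o in([0,0,.038],[.038,0,0],[-.038,0,0],[0,0,0]): print("wheel",o,proj("wrist",c+o))
for cam in("scene","top"):
    snap(cam,cam+"5")
    for t in("wheel","axle_end_a"): print(cam,t,[(round(r["conf"],2),np.round(atz(cam,r["pixel"],.052),4).tolist()) for r in bot.spot_point(cam,t)[:4]])
im=cv2.imread("pics/scene5.png")[90:210,280:420];cv2.imwrite("pics/s5c.png",cv2.resize(im,None,fx=5,fy=5,interpolation=2))
E
```

```text
[[-0.1679, -0.9425, -0.289, 0.6015], [-0.9858, 0.1604, 0.0495, 0.2752], [-0.0003, 0.2932, -0.9561, 0.2421], [0.0, 0.0, 0.0, 1.0]] [[297.18893967   0.         281.15468073]
 [  0.         297.18893967 210.72533043]
 [  0.           0.           1.        ]]
[0, 0, 0] [283.66205226 240.42775514]
[0.011, 0, 0] [283.69032332 224.66108788]
[-0.011, 0, 0] [283.63470031 255.68183822]
[0, 0, -0.019] [283.91933189 252.82403766]
[0, 0, -0.054] [284.56348063 283.86050123]
[-0.011, 0, -0.054] [284.5067211 303.5186969]
wheel [0, 0, 0.038] [288.48417971 258.07528127]
wheel [0.038, 0, 0] [277.71949788 179.59589884]
wheel [-0.038, 0, 0] [295.70053754 281.75632399]
wheel [0, 0, 0] [287.19372918 233.42434901]
scene wheel [(0.69, [0.5323, 0.2763, 0.052]), (0.63, [0.7592, 0.309, 0.052])]
scene axle_end_a [(0.89, [0.5065, 0.2132, 0.052]), (0.88, [0.784, 0.2521, 0.052]), (0.87, [0.7422, 0.3815, 0.052]), (0.61, [0.531, 0.366, 0.052])]
top wheel [(0.62, [0.6501, 0.0576, 0.052]), (0.57, [0.5298, 0.2879, 0.052]), (0.56, [0.759, 0.3168, 0.052])]
top axle_end_a [(0.89, [0.7296, 0.3762, 0.052]), (0.74, [0.7825, 0.2529, 0.052]), (0.7, [0.5163, 0.216, 0.052])]
```

View pics/s5c.png

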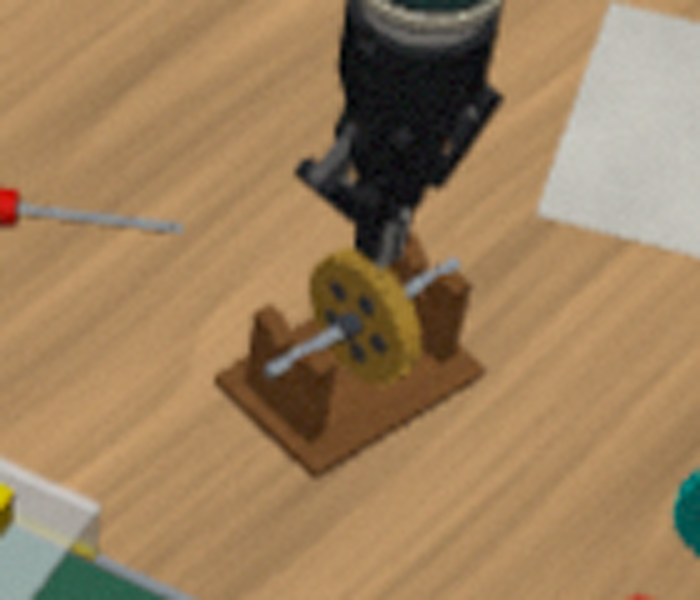

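The scene crop shows the shut fingertips at about (380, 262), beside or above the wheel's rim, so the grip missed. I'll work out where the tips really are.

```bash
python3 - <<'E'
from h import *
s=bot.read_state();p=s["tool_pos"];Rm=R.from_rotvec(s["tcp_rot"]).as_matrix()
def sc(q): return np.round((proj("scene",q)-[280,90])*5)
for o in([0,0,0],[0,0,-.02],[0,0,-.03],[-.02,0,0],[-.03,0,0],[-.04,0,0]): print(o,sc(p+Rm@np.array(o)),np.round(proj("wrist",p+Rm@np.array(o))))
c=p+Rm@np.array([.0012,.0025,.0095])
for o in([0,0,0],[0,0,.038],[-.038,0,0]):print("wheel",o,sc(c+o))
w=cv2.imread("pics/w5.png")[150:330,180:400];cv2.imwrite("pics/w5c.png",cv2.resize(w,None,fx=3.3,fy=3.3,interpolation=2))
E
```

```text
[0, 0, 0] [365. 305.] [284. 240.]
[0, 0, -0.02] [370. 280.] [284. 254.]
[0, 0, -0.03] [372. 267.] [284. 261.]
[-0.02, 0, 0] [341. 284.] [284. 268.]
[-0.03, 0, 0] [330. 274.] [284. 281.]
[-0.04, 0, 0] [318. 264.] [284. 294.]
wheel [0, 0, 0] [361. 320.]
wheel [0, 0, 0.038] [370. 273.]
wheel [-0.038, 0, 0] [309. 286.]
```

View pics/w5c.png

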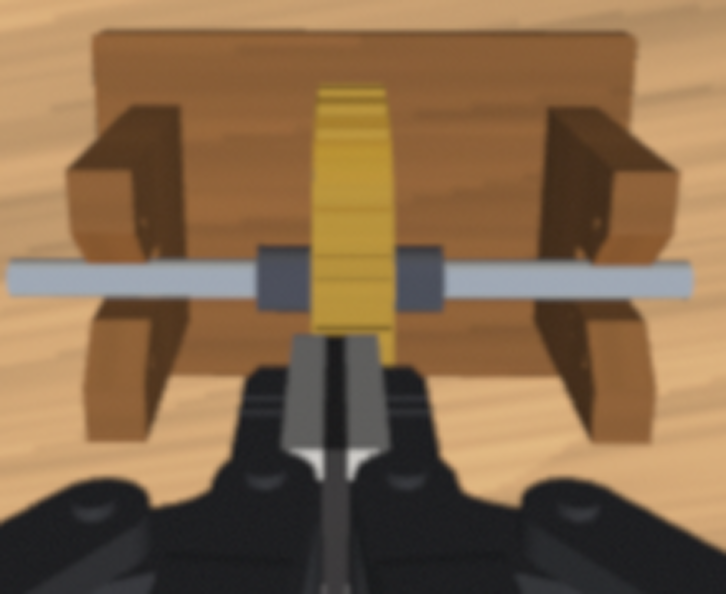

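Both views put the shut fingertips about 30 mm above the reported TCP, at roughly z = 0.094, just over the rim. I'll open, centre and go down in small steps while watching the force.

```bash
echo '[{}, {}, {"xyz":[0.001, 0.0027, 0]}, {}]' | python3 -m jog 0.45; echo '[{"xyz":[0, 0, 0.005]}, {"xyz":[0, 0, 0.005]}, {}]' | python3 -m jog; python3 - <<'E'
from h import *
snap("scene","s6");snap("wrist","w6")
a=cv2.resize(cv2.imread("pics/s6.png")[90:210,280:420],None,fx=4,fy=4,interpolation=2)[:480]
b=cv2.imread("pics/w6.png")[100:340,180:400];b=cv2.resize(b,(440,480))
cv2.imwrite("pics/c6.png",cv2.resize(np.hstack([a[:,200:],b]),(800,480)))
E
```

```text
time: 7.92
tool_pos: [0.5267, 0.2832, 0.0607]
tcp_rot: [3.13, -0.264, -0.0]
wrist_force: [-0.0, -0.8, 0.0]
width: 0.451
grip_force: 0.0
time: 8.3
tool_pos: [0.526, 0.2832, 0.0498]
tcp_rot: [3.13, -0.263, -0.002]
wrist_force: [0.7, 0.9, -0.1]
width: 0.452
grip_force: 0.0
```

View pics/c6.png

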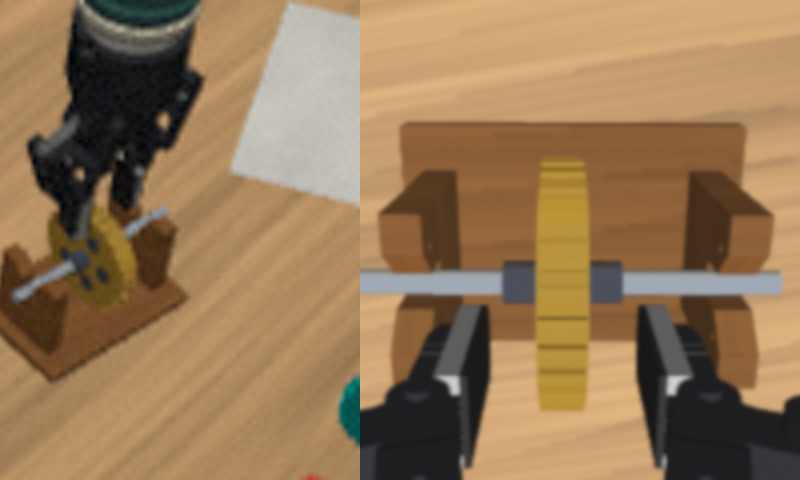

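The left view shows the fingers straddling the rim, and the right view shows the wheel centred between the pads. I'll go 11 mm lower and grip.

```bash
echo '[{"xyz":[0.001, 0, 0.004]}, {"xyz":[0, 0, 0.004]}, {"xyz":[0, 0, 0.003]}, {}]' | python3 -m jog; echo '[{}, {}, {}, {}, {}]' | python3 -m jog 0.0 50
```

```text
time: 8.9
tool_pos: [0.5273, 0.2832, 0.0393]
tcp_rot: [3.13, -0.263, -0.001]
wrist_force: [-0.4, 0.0, 0.7]
width: 0.451
grip_force: 0.0
time: 9.52
tool_pos: [0.5279, 0.2834, 0.0401]
tcp_rot: [-3.13, 0.263, -0.001]
wrist_force: [0.1, -0.3, 1.2]
width: 0.144
grip_force: 52.4
```

```bash
echo '[{"xyz":[0, 0, -0.02]}, {"xyz":[0, 0, -0.03]}, {"xyz":[0, 0, -0.04]}, {"xyz":[0, 0, -0.04]}, {"xyz":[0, 0, -0.03]}]' | python3 -m jog; echo '[{}]' | python3 -m jog; python3 wh.py .212 w7
```

```text
time: 10.15
tool_pos: [0.528, 0.2836, 0.2026]
tcp_rot: [-3.129, 0.263, -0.003]
wrist_force: [0.4, -0.7, -3.2]
width: 0.144
grip_force: 51.9
time: 10.28
tool_pos: [0.5297, 0.2844, 0.2039]
tcp_rot: [-3.127, 0.263, -0.009]
wrist_force: [-0.8, -0.2, -2.6]
width: 0.151
grip_force: 51.9
[0.5297 0.2844 0.2039] [[0.986, -0.167, 0.006], [-0.167, -0.986, 0.003], [0.006, -0.004, -1.0]]
wheel 0.88 [244. 281.] [0.5306 0.2844 0.212 ] tool [ 0.0009 -0.0002 -0.0081]
axle_end_a 0.82 [250. 168.] [0.5379 0.3527 0.212 ] tool [-0.0033 -0.0687 -0.0079]
axle_end_a 0.8 [250. 397.] [0.5144 0.2147 0.212 ] tool [-0.0035  0.0712 -0.0084]
axle_end_a 0.69 [ 13. 146.] [0.6615 0.3282 0.212 ] tool [ 0.1226 -0.0652 -0.0071]
```

```bash
echo '[{"rz":-0.167}, {"xyz":[-0.0063, 0.05, 0]}, {"xyz":[-0.0063, 0.055, 0]}, {"xyz":[-0.0063, 0.055, 0]}, {"xyz":[-0.0063, 0.055, 0]}]' | python3 -m jog|head -3; echo '[{"xyz":[-0.0063, 0.055, 0]}, {"xyz":[-0.0063, 0.055, 0]}, {"xyz":[-0.0063, 0.055, 0]}, {"xyz":[-0.0063, 0.055, 0]}, {"xyz":[-0.0063, 0.055, 0]}]' | python3 -m jog|head -3;echo '[{"xyz":[-0.006, 0.055, 0]}, {}, {}]' | python3 -m jog
cat > st.py <<'E'
from h import *
import sys
s=bot.read_state();Rm=R.from_rotvec(s["tcp_rot"]).as_matrix();print(np.round(s["tool_pos"],4),"yaw",np.arctan2(Rm[1,0],Rm[0,0]))
bot.read_camera("wrist");zt=s["tool_pos"][2]+.012
for t in("wheel","axle_end_a"):
    for r in bot.spot_point("wrist",t)[:3]:
        p=atz("wrist",r["pixel"],zt);print(t,round(r["conf"],2),np.round(r["pixel"]),np.round(p,4))
for c in("wrist","scene","top"):
  if c!="wrist": bot.read_camera(c)
  for r in bot.regions_of(c,"stand")[:3]:
    cs=max(cv2.findContours(r["pixels"].astype(np.uint8),0,2)[0],key=cv2.contourArea)[:,0]
    print(c,round(r["conf"],2),cv2.minAreaRect(np.array([atz(c,(y,x),.012)[:2] for x,y in cs],np.float32)))
  print(c,[(round(r["conf"],2),np.round(atz(c,r["pixel"],0)[:2],4).tolist()) for r in bot.spot_point(c,"stand")[:3]])
E
python3 st.py
```

```text
time: 11.05
tool_pos: [0.5003, 0.0667, 0.1972]
tcp_rot: [3.141, -0.0, -0.007]
time: 11.68
tool_pos: [0.4688, -0.2076, 0.1973]
tcp_rot: [-3.14, 0.001, 0.005]
time: 12.05
tool_pos: [0.4633, -0.2608, 0.1976]
tcp_rot: [-3.139, 0.003, 0.005]
wrist_force: [0.9, 0.1, -2.8]
width: 0.147
grip_force: 51.9
[ 0.4633 -0.2608  0.1976] yaw -0.0019056895072524917
wheel 0.83 [246. 281.] [ 0.465  -0.2588  0.2096]
axle_end_a 0.96 [251. 171.] [ 0.462  -0.1895  0.2096]
axle_end_a 0.92 [248. 394.] [ 0.4638 -0.329   0.2096]
wrist 0.83 ((0.4663032591342926, -0.2680257558822632), (0.11095339804887772, 0.15114179253578186), 0.015033677220344543)
wrist 0.79 ((0.39346134662628174, -0.4499000906944275), (0.0941133052110672, 0.12916676700115204), 8.365071296691895)
wrist 0.73 ((0.6394600868225098, -0.39250004291534424), (0.1980130821466446, 0.04571475088596344), 89.9976577758789)
wrist [(0.94, [0.4647, -0.269]), (0.62, [0.3987, -0.4427])]
scene 0.77 ((0.4581215977668762, -0.2688988149166107), (0.15439240634441376, 0.13262777030467987), 89.33381652832031)
scene 0.66 ((0.28634557127952576, -0.23639997839927673), (0.060169726610183716, 0.07805698364973068), 88.40323638916016)
scene 0.55 ((0.7094852328300476, -0.3975681662559509), (0.20485980808734894, 0.15717124938964844), 75.29476928710938)
scene [(0.72, [0.4575, -0.2679]), (0.66, [0.7041, -0.3995]), (0.58, [0.385, -0.4374])]
top 0.85 ((0.7116090059280396, -0.3996908366680145), (0.21031279861927032, 0.15727287530899048), 75.51746368408203)
top 0.75 ((0.4623510241508484, -0.2392413318157196), (0.09689368307590485, 0.10849758982658386), 88.58333587646484)
top 0.59 ((0.39213865995407104, -0.4406895339488983), (0.07908941060304642, 0.11111226677894592), 7.656827449798584)
top [(0.77, [0.3938, -0.4399]), (0.73, [0.7153, -0.4042])]
```

```bash
echo '[{"xyz":[0.0025, 0.0098, 0.02]}, {"xyz":[0, 0, 0.03]}, {"xyz":[0, 0, 0.03]}, {"xyz":[0, 0, 0.025]}, {}]' | python3 -m jog; echo '[{}]' | python3 -m jog|head -2; python3 st.py | head -8
```

```text
time: 13.22
tool_pos: [0.4643, -0.2702, 0.0908]
tcp_rot: [-3.138, 0.002, 0.01]
wrist_force: [-1.1, 0.3, -3.6]
width: 0.146
grip_force: 51.8
time: 13.35
tool_pos: [0.4674, -0.2719, 0.0949]
[ 0.4674 -0.2719  0.0949] yaw -0.0009765970571779814
wheel 0.67 [245. 282.] [ 0.4701 -0.271   0.1069]
axle_end_a 0.9 [251. 394.] [ 0.4659 -0.3413  0.1069]
axle_end_a 0.71 [252. 170.] [ 0.4652 -0.2013  0.1069]
wrist 0.88 ((0.6226599216461182, -0.4435541033744812), (0.08398132026195526, 0.01895032450556755), 89.93479919433594)
wrist 0.81 ((0.38603758811950684, -0.4577859342098236), (0.11211475729942322, 0.14340099692344666), 7.91364049911499)
wrist 0.8 ((0.47652268409729004, -0.26819056272506714), (0.15041403472423553, 0.09183508157730103), 89.90098571777344)
wrist [(0.66, [0.3939, -0.4438])]
```

```bash
echo '[{"xyz":[0.0007, -0.002, 0.01]}, {"xyz":[0, 0, 0.01]}, {"xyz":[0, 0, 0.008]}, {"xyz":[0, 0, 0.005]}, {}]' | python3 -m jog|head -4; echo '[{"xyz":[0, 0, 0.002]}, {"xyz":[0, 0, 0.002]}, {}]' | python3 -m jog|head -4;echo '[{"xyz":[0, 0, 0.002]}, {}]' | python3 -m jog|head -4
```

```text
time: 14.52
tool_pos: [0.4673, -0.2691, 0.061]
tcp_rot: [-3.141, 0.001, 0.002]
wrist_force: [-1.7, -0.4, -3.6]
time: 14.9
tool_pos: [0.4675, -0.2695, 0.0578]
tcp_rot: [3.142, -0.001, -0.001]
wrist_force: [-1.9, -0.3, -1.9]
time: 15.15
tool_pos: [0.4676, -0.2695, 0.0557]
tcp_rot: [3.142, -0.001, -0.0]
wrist_force: [-3.1, -0.5, -2.2]
```

```bash
echo '[{"xyz":[-0.001, 0, 0]}, {"xyz":[-0.0005, 0, 0]}, {}]' | python3 -m jog|head -4; echo '[{"xyz":[0, 0, 0.001]}, {"xyz":[0, 0, 0.001]}, {}]' | python3 -m jog|head -4;echo '[{"xyz":[0, 0, 0.001]}, {}]' | python3 -m jog|head -4
```

```text
time: 15.52
tool_pos: [0.467, -0.2695, 0.056]
tcp_rot: [3.141, -0.001, 0.002]
wrist_force: [0.5, 0.4, -3.0]
time: 15.9
tool_pos: [0.4666, -0.2695, 0.0541]
tcp_rot: [3.141, -0.001, 0.001]
wrist_force: [-0.4, -0.2, -0.9]
time: 16.15
tool_pos: [0.4668, -0.2695, 0.054]
tcp_rot: [3.141, -0.001, 0.001]
wrist_force: [-2.2, 2.0, 5.9]
```

The axle touches the slot floors at the expected height. I'll release it and lift away.

```bash
echo '[{"xyz":[0, 0, -0.001]}, {}, {}, {}]' | python3 -m jog 0.4; echo '[{"xyz":[0, 0, -0.01]}, {"xyz":[0, 0, -0.02]}, {"xyz":[0, 0, -0.03]}, {"xyz":[0, 0, -0.04]}, {"xyz":[0, 0, -0.04]}]' | python3 -m jog|head -4; echo '[{}]' | python3 -m jog|head -2; python3 wh.py .066 w8; python3 st.py | tail -8
```

```text
time: 16.65
tool_pos: [0.4663, -0.2694, 0.0537]
tcp_rot: [-3.142, 0.001, 0.0]
wrist_force: [-0.4, -0.1, -0.5]
width: 0.398
grip_force: 0.0
time: 17.27
tool_pos: [0.4663, -0.2694, 0.1956]
tcp_rot: [3.141, -0.001, 0.001]
wrist_force: [0.7, 0.2, 0.1]
time: 17.4
tool_pos: [0.4692, -0.2712, 0.1993]
[ 0.4692 -0.2712  0.1993] [[1.0, -0.001, 0.008], [-0.001, -1.0, -0.005], [0.008, 0.005, -1.0]]
wheel 0.87 [194. 280.] [ 0.4669 -0.2668  0.066 ] tool [-0.0034 -0.0051  0.1332]
axle_end_a 0.84 [198. 343.] [ 0.4616 -0.3342  0.066 ] tool [-0.0086  0.0623  0.1335]
axle_end_a 0.76 [200. 215.] [ 0.4598 -0.1969  0.066 ] tool [-0.0105 -0.075   0.1328]
scene 0.94 ((0.7100870013237, -0.3982851803302765), (0.20388224720954895, 0.15599337220191956), 75.41171264648438)
scene 0.79 ((0.39505723118782043, -0.44143953919410706), (0.09314598888158798, 0.11196884512901306), 9.271151542663574)
scene 0.63 ((0.4586028754711151, -0.26723799109458923), (0.1540481001138687, 0.13188667595386505), 89.84662628173828)
scene [(0.86, [0.4607, -0.2651]), (0.78, [0.3847, -0.4434]), (0.75, [0.7101, -0.4])]
top 0.92 ((0.7102067470550537, -0.4000391364097595), (0.2082565575838089, 0.1558702290058136), 76.30443572998047)
top 0.74 ((0.39284688234329224, -0.44020581245422363), (0.08103910088539124, 0.10999729484319687), 7.905198574066162)
top 0.6 ((0.46165284514427185, -0.23246976733207703), (0.11241040378808975, 0.07926391810178757), 0.4801061749458313)
top [(0.78, [0.3962, -0.4297]), (0.77, [0.7178, -0.407]), (0.74, [0.4652, -0.2685])]
```

```bash
echo '[{"xyz":[0.0172, -0.05, 0]}, {"xyz":[0.0172, -0.05, 0]}, {"xyz":[0.0172, -0.05, 0]}, {"xyz":[0.0172, -0.05, 0]}, {"xyz":[0.0172, -0.05, 0]}]' | python3 -m jog|head -2;echo '[{"xyz":[0.0172, -0.05, 0]}, {}, {}]' | python3 -m jog|head -2
cat > reg.py <<'E'
from h import *
import sys
s=bot.read_state();P=s["tool_pos"];Rm=R.from_rotvec(s["tcp_rot"]).as_matrix();print(np.round(P,4),"yaw",round(np.arctan2(Rm[1,0],Rm[0,0]),3))
for c in sys.argv[1:]:
  snap(c,"r_%s_%.2f"%(c,s["time"]));g={}
  for t,z in dict(knob_grip=.057,pointer_tip=.041,red_mark=.041,cover_grip=.0945,regulator=0).items():
    for r in bot.spot_point(c,t)[:2]:
        p=atz(c,r["pixel"],z);g.setdefault(t,p);print(c,t,round(r["conf"],2),np.round(r["pixel"]),np.round(p,4))
  if "knob_grip" in g:
    k=g["knob_grip"]
    for t in g:
        d=(g[t]-k)[:2]
        if t!="knob_grip": print(c,t,"rel knob len %.4f ang %.3f"%(np.hypot(*d),np.arctan2(d[1],d[0])))
  for r in bot.regions_of(c,"regulator")[:1]:
    cs=max(cv2.findContours(r["pixels"].astype(np.uint8),0,2)[0],key=cv2.contourArea)[:,0]
    print(c,round(r["conf"],2),cv2.minAreaRect(np.array([atz(c,(y,x),.036)[:2] for x,y in cs],np.float32)))
E
python3 reg.py wrist top
```

```text
time: 18.73
tool_pos: [0.553, -0.0179, 0.194]
time: 19.1
tool_pos: [0.5695, 0.0304, 0.1936]
[0.5695 0.0304 0.1936] yaw 0.0
wrist knob_grip 0.6 [143. 282.] [0.6224 0.0303 0.057 ]
wrist pointer_tip 0.95 [118. 255.] [0.6475 0.0583 0.041 ]
wrist red_mark 0.49 [104. 291.] [0.6612 0.0202 0.041 ]
wrist cover_grip 0.66 [266. 309.] [0.4997 0.0017 0.0945]
wrist cover_grip 0.27 [187. 295.] [0.5834 0.0177 0.0945]
wrist regulator 0.91 [187. 296.] [0.5631 0.0114 0.    ]
wrist regulator 0.4 [355. 146.] [0.2973 0.2415 0.    ]
wrist pointer_tip rel knob len 0.0376 ang 0.839
wrist red_mark rel knob len 0.0401 ang -0.255
wrist cover_grip rel knob len 0.1260 ang -2.912
wrist regulator rel knob len 0.0622 ang -2.833
wrist 0.69 ((0.5528736710548401, 0.015175819396972656), (0.25871244072914124, 0.12496795505285263), 12.211298942565918)
top knob_grip 0.43 [187. 247.] [0.618 0.026 0.057]
top cover_grip 0.79 [235. 257.] [0.4974 0.0031 0.0945]
top regulator 0.71 [212. 256.] [0.5675 0.0084 0.    ]
top cover_grip rel knob len 0.1227 ang -2.953
top regulator rel knob len 0.0535 ang -2.806
top 0.8 ((0.5493757724761963, 0.04636814445257187), (0.10913769155740738, 0.07154960930347443), 1.11528742313385)
```

```bash
echo '[{"xyz":[0.0515, 0.0024, 0.02], "rz":-0.17}, {"xyz":[0, 0, 0.02], "rz":-0.17}, {"xyz":[0, 0, 0.014], "rz":-0.17}, {"rz":-0.17}, {"rz":-0.17}]' | python3 -m jog 0.5|head -2;echo '[{}, {}]' | python3 -m jog
python3 reg.py wrist; python3 - <<'E'
from h import *
s=bot.read_state();P=s["tool_pos"];Rm=R.from_rotvec(s["tcp_rot"]).as_matrix()
im=bot.read_camera("wrist").astype(int)
h=cv2.cvtColor(im.astype(np.uint8),cv2.COLOR_RGB2HSV)
red=((h[...,0]<6)|(h[...,0]>174))&(h[...,1]>180)&(h[...,2]>110)
white=(h[...,1]<40)&(h[...,2]>170)
for n,m in(("red",red),("white",white)):
    k,l,st,c=cv2.connectedComponentsWithStats(m.astype(np.uint8))
    for i in range(1,k):
        if st[i][4]>15: print(n,st[i],np.round(atz("wrist",(c[i][1],c[i][0]),.041),4))
E
ls -t pics|head -1
```

```text
time: 20.42
tool_pos: [0.621, 0.0282, 0.1391]
time: 20.68
tool_pos: [0.6213, 0.0281, 0.1399]
tcp_rot: [2.864, 1.29, 0.0]
wrist_force: [-0.2, -0.5, 0.0]
width: 0.499
grip_force: 0.0
[0.6213 0.0281 0.1399] yaw 0.847
wrist knob_grip 0.75 [203. 281.] [0.6234 0.0305 0.057 ]
wrist pointer_tip 0.65 [160. 279.] [0.6467 0.0593 0.041 ]
wrist red_mark 0.39 [179. 319.] [0.6632 0.0215 0.041 ]
wrist regulator 0.86 [232. 254.] [0.5662 0.0135 0.    ]
wrist pointer_tip rel knob len 0.0371 ang 0.893
wrist red_mark rel knob len 0.0408 ang -0.223
wrist regulator rel knob len 0.0597 ang -2.853
wrist 0.88 ((0.5619638562202454, 0.010034337639808655), (0.24610811471939087, 0.1316322684288025), 12.742566108703613)
red [317 174  12   9  64] [0.6669 0.0191 0.041 ]
white [188 120  82 116 701] [0.6007 0.0793 0.041 ]
white [279 160   6  10  57] [0.6456 0.0552 0.041 ]
white [279 176   5  32 128] [0.6277 0.0361 0.041 ]
white [271 186  86 103 570] [ 0.6228 -0.0218  0.041 ]
white [ 141  253   64   53 1767] [0.4785 0.0375 0.041 ]
white [215 289   9   9  49] [ 0.5056 -0.0041  0.041 ]
white [340 289   9   9  45] [ 0.6041 -0.091   0.041 ]
white [ 228  296   43   59 1218] [ 0.498  -0.0525  0.041 ]
r_wrist_20.68.png
```

```bash
echo '[{"xyz":[0.003, 0, 0.03], "rz":-0.02}, {"xyz":[0, 0, 0.03]}, {"xyz":[0, 0, 0.03]}, {"xyz":[0, 0, 0.018]}, {}]' | python3 -m jog|head -4;echo '[{"xyz":[0, 0, 0.005]}, {"xyz":[0, 0, 0.005]}, {}]' | python3 -m jog; echo '[{}, {}, {}, {}]' | python3 -m jog 0.0 50
```

```text
time: 21.7
tool_pos: [0.6217, 0.0303, 0.0301]
tcp_rot: [-2.848, -1.322, 0.005]
wrist_force: [0.1, 0.3, 0.2]
time: 22.08
tool_pos: [0.6233, 0.0303, 0.022]
tcp_rot: [2.849, 1.323, 0.0]
wrist_force: [-0.7, 0.7, 0.4]
width: 0.498
grip_force: 0.0
time: 22.58
tool_pos: [0.6228, 0.0308, 0.0224]
tcp_rot: [-2.849, -1.322, 0.001]
wrist_force: [-3.9, 1.8, 5.5]
width: 0.171
grip_force: 50.0
```

```bash
python3 reg.py wrist
```

```text
[0.6228 0.0308 0.0224] yaw 0.869
wrist knob_grip 0.79 [266. 280.] [0.6228 0.0315 0.057 ]
wrist pointer_tip 0.9 [194. 281.] [0.6467 0.0591 0.041 ]
wrist red_mark 0.61 [230. 343.] [0.6604 0.0192 0.041 ]
wrist cover_grip 0.64 [265. 282.] [0.6363 0.0459 0.0945]
wrist regulator 0.73 [291. 233.] [0.5608 0.0157 0.    ]
wrist pointer_tip rel knob len 0.0365 ang 0.855
wrist red_mark rel knob len 0.0396 ang -0.315
wrist cover_grip rel knob len 0.0198 ang 0.818
wrist regulator rel knob len 0.0640 ang -2.893
wrist 0.84 ((0.5851693153381348, 0.023021146655082703), (0.19463366270065308, 0.11540163308382034), 12.481077194213867)
```

```bash
echo '[{"rz":0.1}, {"rz":0.16}, {"rz":0.16}, {"rz":0.16}, {"rz":0.16}]' | python3 -m jog;echo '[{"rz":0.16}, {"rz":0.1}, {}, {}]' | python3 -m jog
python3 reg.py wrist; python3 - <<'E'
from h import *
im=bot.read_camera("wrist");h=cv2.cvtColor(im,cv2.COLOR_RGB2HSV)
red=((h[...,0]<6)|(h[...,0]>174))&(h[...,1]>150)&(h[...,2]>90)
white=(h[...,1]<40)&(h[...,2]>150)
for n,m in(("red",red),("white",white)):
    k,l,st,c=cv2.connectedComponentsWithStats(m.astype(np.uint8))
    for i in range(1,k):
        if st[i][4]>15 and abs(c[i][0]-280)<90 and c[i][1]<320: print(n,st[i],np.round(atz("wrist",(c[i][1],c[i][0]),.041),4))
E
```

```text
time: 23.55
tool_pos: [0.6233, 0.0299, 0.0224]
tcp_rot: [3.135, 0.196, 0.0]
wrist_force: [-2.3, -0.6, 4.6]
width: 0.169
grip_force: 49.9
time: 24.05
tool_pos: [0.6233, 0.0295, 0.0225]
tcp_rot: [3.134, -0.202, 0.0]
wrist_force: [-2.6, -2.8, 5.4]
width: 0.173
grip_force: 50.0
[0.6233 0.0295 0.0225] yaw -0.129
wrist knob_grip 0.86 [270. 281.] [0.6208 0.0317 0.057 ]
wrist pointer_tip 0.65 [191. 281.] [0.6608 0.0261 0.041 ]
wrist pointer_tip 0.26 [265. 282.] [0.6155 0.0318 0.041 ]
wrist red_mark 0.73 [266. 281.] [0.6149 0.0322 0.041 ]
wrist red_mark 0.68 [192. 295.] [0.6596 0.0188 0.041 ]
wrist regulator 0.94 [299. 310.] [0.5623 0.0157 0.    ]
wrist regulator 0.45 [267. 282.] [0.593  0.0347 0.    ]
wrist pointer_tip rel knob len 0.0404 ang -0.139
wrist red_mark rel knob len 0.0060 ang 3.061
wrist regulator rel knob len 0.0607 ang -2.875
wrist 0.59 ((0.6136759519577026, 0.028564736247062683), (0.13972830772399902, 0.11445239186286926), 12.344964981079102)
red [286 168  15  24 250] [0.6669 0.0188 0.041 ]
white [ 335  137   57  165 1769] [ 0.6404 -0.018   0.041 ]
white [274 174   4  18  49] 
[... 648 characters left out ...]
9  12  14  51] [0.6615 0.0503 0.041 ]
white [240 189   7   9  29] [0.6627 0.0477 0.041 ]
white [277 192  11  18 175] [0.6553 0.0264 0.041 ]
white [231 194   8   9  30] [0.6604 0.0528 0.041 ]
white [227 198   9   8  33] [0.6588 0.0551 0.041 ]
white [224 201   9   8  31] [0.6571 0.0573 0.041 ]
white [218 203  15  11  47] [0.6553 0.0595 0.041 ]
white [218 209   9   7  28] [0.6532 0.0613 0.041 ]
white [215 213  10   7  30] [0.6511 0.0632 0.041 ]
white [213 217  10   6  27] [0.6491 0.0649 0.041 ]
white [208 220  16   8  46] [0.6467 0.0665 0.041 ]
white [278 228   8  54 389] [0.6221 0.031  0.041 ]
white [251 286   9   9  43] [0.6011 0.0495 0.041 ]
white [303 286   9   9  44] [0.5971 0.0192 0.041 ]
```

```bash
python3 - <<'E'
import numpy as np
from scipy.optimize import least_squares as L
p=np.array([(.6662,.0262),(.6656,.0234),(.6662,.0343),(.6664,.0316),(.6659,.0371),(.6634,.0153),(.6622,.0127),(.6608,.0103),(.6645,.0425),(.6639,.0452),(.6627,.0477),(.6604,.0528),(.6588,.0551),(.6571,.0573),(.6532,.0613),(.6511,.0632),(.6491,.0649)])
f=L(lambda v:np.hypot(p[:,0]-v[0],p[:,1]-v[1])-v[2],[.62,.03,.044]);c=f.x[:2];print(f.x,np.abs(f.fun).max())
for n,q in dict(redc=(.6669,.0188),redspot=(.6596,.0188),ptr=(.6553,.0264),tip=(.6608,.0261)).items():
    d=np.array(q)-c;print(n,np.hypot(*d),np.arctan2(d[1],d[0]))
E
```

```text
[0.62444626 0.03094936 0.04190386] 0.00021790026091887682
redc 0.044157976332565546 -0.27872898799053236
redspot 0.0371939817193656 -0.33275533513728567
ptr 0.031187335449899344 -0.1463942724951691
tip 0.03667575005041171 -0.13261076228396493
```

```bash
echo '[{"rz":0.07}, {"rz":0.066}, {}, {}]' | python3 -m jog
cat > ptr.py <<'E'
from h import *
s=bot.read_state();Rm=R.from_rotvec(s["tcp_rot"]).as_matrix();print("yaw",np.arctan2(Rm[1,0],Rm[0,0]))
im=bot.read_camera("wrist");cv2.imwrite("pics/p_%.2f.png"%s["time"],im[...,::-1])
h=cv2.cvtColor(im,cv2.COLOR_RGB2HSV)
red=((h[...,0]<6)|(h[...,0]>174))&(h[...,1]>150)&(h[...,2]>90)
white=(h[...,1]<40)&(h[...,2]>150)
c=np.array([.62445,.03095])
for n,m in(("red",red),("white",white)):
    k,l,st,ce=cv2.connectedComponentsWithStats(m.astype(np.uint8))
    for i in range(1,k):
        d=atz("wrist",(ce[i][1],ce[i][0]),.041)[:2]-c
        if st[i][4]>80 and np.hypot(*d)<.05: print(n,st[i],"r %.4f ang %.3f"%(np.hypot(*d),np.arctan2(d[1],d[0])))
for t in("pointer_tip","red_mark"):
    for r in bot.spot_point("wrist",t)[:2]:
        d=atz("wrist",r["pixel"],.041)[:2]-c;print(t,round(r["conf"],2),"r %.4f ang %.3f"%(np.hypot(*d),np.arctan2(d[1],d[0])))
E
python3 ptr.py
```

```text
time: 24.95
tool_pos: [0.6233, 0.0293, 0.0224]
tcp_rot: [3.113, -0.414, 0.0]
wrist_force: [-2.3, -3.5, 4.3]
width: 0.172
grip_force: 50.0
yaw -0.2644659708612792
red [277 168  12  23 241] r 0.0440 ang -0.282
white [277 191  11  19 176] r 0.0313 ang -0.288
white [278 228   8  54 386] r 0.0023 ang 3.072
pointer_tip 0.79 r 0.0364 ang -0.238
pointer_tip 0.41 r 0.0092 ang 2.891
red_mark 0.58 r 0.0371 ang -0.260
```

```bash
echo '[{}, {}, {}]' | python3 -m jog 0.5|head -4; python3 ptr.py; echo '[{"xyz":[0, 0, -0.02]}, {"xyz":[0, 0, -0.03]}, {"xyz":[0, 0, -0.04]}, {"xyz":[0, 0, -0.04]}, {}]' | python3 -m jog|head -2; echo '[{}]' | python3 -m jog|head -2; python3 ptr.py; python3 reg.py wrist
```

```text
time: 25.48
tool_pos: [0.6233, 0.0305, 0.0216]
tcp_rot: [-3.114, 0.417, 0.0]
wrist_force: [-0.5, 0.6, -0.4]
yaw -0.2662020354232029
red [279 168  12  23 242] r 0.0439 ang -0.282
white [279 191  11  19 183] r 0.0312 ang -0.287
white [281 228   8  55 388] r 0.0020 ang -3.045
pointer_tip 0.72 r 0.0353 ang -0.263
red_mark 0.47 r 0.0366 ang -0.327
time: 26.25
tool_pos: [0.6273, 0.0304, 0.1587]
time: 26.38
tool_pos: [0.6233, 0.0304, 0.1528]
yaw -0.26669605325222945
white [281 177   4  31 122] r 0.0047 ang -0.416
pointer_tip 0.75 r 0.0358 ang -0.263
red_mark 0.48 r 0.0355 ang -0.424
[0.622  0.0303 0.1503] yaw -0.267
wrist knob_grip 0.7 [202. 284.] [0.6218 0.0294 0.057 ]
wrist pointer_tip 0.83 [161. 280.] [0.6588 0.0232 0.041 ]
wrist red_mark 0.72 [246. 559.] [ 0.4937 -0.2384  0.041 ]
wrist red_mark 0.42 [158. 283.] [0.661  0.0196 0.041 ]
wrist cover_grip 0.66 [328. 343.] [0.4973 0.0052 0.0945]
wrist regulator 0.65 [236. 308.] [0.5584 0.0159 0.    ]
wrist pointer_tip rel knob len 0.0376 ang -0.166
wrist red_mark rel knob len 0.2968 ang -2.017
wrist cover_grip rel knob len 0.1268 ang -2.950
wrist regulator rel knob len 0.0648 ang -2.932
```

```bash
echo '[{"rz":-0.163}, {"rz":-0.162}, {"rz":-0.162}, {"xyz":[-0.06, 0, 0]}, {"xyz":[-0.06, 0, 0]}]' | python3 -m jog 0.85|head -2; echo '[{"xyz":[-0.009, 0, 0]}, {}, {}]' | python3 -m jog|head -3; python3 reg.py wrist scene | grep -E 'cover_grip|yaw|\(\('; python3 - <<'E'
from h import *
s=bot.read_state();P=s["tool_pos"];Rm=R.from_rotvec(s["tcp_rot"]).as_matrix()
h=cv2.cvtColor(bot.read_camera("wrist"),cv2.COLOR_RGB2HSV);m=(abs(h[...,0].astype(int)-28)<5)&(h[...,1]>200)&(h[...,2]>90)
k,l,st,ce=cv2.connectedComponentsWithStats(m.astype(np.uint8))
for i in range(1,k):
    if st[i][4]>150:
        p=atz("wrist",ce[i][::-1],.1);cs=cv2.findContours((l==i).astype(np.uint8),0,2)[0][0][:,0]
        print(st[i],np.round(p,4),"tool",np.round(Rm.T@(p-P),4),cv2.minAreaRect(np.array([atz("wrist",(y,x),.1075)[:2] for x,y in cs],np.float32)))
E
```

```text
time: 27.5
tool_pos: [0.5051, 0.0039, 0.1512]
time: 27.88
tool_pos: [0.4993, 0.0023, 0.1527]
tcp_rot: [3.122, 0.345, 0.004]
[0.4993 0.0023 0.1527] yaw 0.22
wrist cover_grip 0.73 [218. 281.] [0.4947 0.0026 0.0945]
wrist cover_grip rel knob len 0.1283 ang -2.919
wrist 0.69 ((0.5472000241279602, 0.014837399125099182), (0.24704225361347198, 0.12733770906925201), 12.513992309570312)
scene cover_grip 0.74 [234. 400.] [0.7931 0.1246 0.0945]
scene cover_grip 0.68 [194. 277.] [0.4972 0.0101 0.0945]
scene cover_grip rel knob len 0.2014 ang 0.453
scene 0.69 ((0.5555635094642639, 0.02143257111310959), (0.2626881003379822, 0.16068506240844727), 12.374129295349121)
[ 255  202   53   29 1488] [0.4974 0.0036 0.1   ] tool [ 0.0004 -0.0014  0.0518] ((0.4997718632221222, 0.00401429645717144), (0.02349085547029972, 0.04186265543103218), 12.570394515991211)
```

```bash
echo '[{"xyz":[-0.001, -0.0014, 0.025]}, {"xyz":[0, 0, 0.03]}, {"xyz":[0, 0, 0.025]}, {"xyz":[0, 0, 0.01]}, {}]' | python3 -m jog|head -4;echo '[{"xyz":[0, 0, 0.006]}, {"xyz":[0, 0, 0.004]}, {}]' | python3 -m jog; echo '[{}, {}, {}, {}]' | python3 -m jog 0.0 40
```

```text
time: 29.25
tool_pos: [0.4956, 0.0033, 0.0614]
tcp_rot: [-3.122, -0.345, 0.002]
wrist_force: [-0.2, 0.3, 0.2]
time: 29.62
tool_pos: [0.496, 0.0033, 0.0518]
tcp_rot: [-3.123, -0.345, -0.0]
wrist_force: [0.3, -0.5, 0.4]
width: 0.85
grip_force: 0.0
time: 30.12
tool_pos: [0.497, 0.0024, 0.0525]
tcp_rot: [3.121, 0.346, 0.002]
wrist_force: [0.7, -5.1, 3.5]
width: 0.505
grip_force: 43.1
```

```bash
echo '[{"xyz":[0.015, 0, 0]}, {"xyz":[0.028, 0, 0]}, {"xyz":[0.03, 0, 0]}, {"xyz":[0.028, 0, 0]}, {"xyz":[0.015, 0, 0]}]' | python3 -m jog; echo '[{"xyz":[0.005, 0, 0]}, {"xyz":[0.004, 0, 0]}, {"xyz":[0.003, 0, 0]}, {}]' | python3 -m jog
```

```text
time: 30.75
tool_pos: [0.6109, 0.0274, 0.0525]
tcp_rot: [3.12, 0.345, 0.001]
wrist_force: [-1.4, -7.1, 5.9]
width: 0.502
grip_force: 43.6
time: 31.25
tool_pos: [0.6219, 0.0298, 0.0526]
tcp_rot: [3.12, 0.345, 0.002]
wrist_force: [0.6, -7.0, 4.4]
width: 0.502
grip_force: 43.4
```

```bash
echo '[{"xyz":[0.002, 0, 0]}, {"xyz":[0.001, 0, 0]}, {}]' | python3 -m jog|sed -n '2p;4p'; echo '[{"xyz":[0.002, 0, 0]}, {}, {}]' | python3 -m jog|sed -n '2p;4p'
```

```text
tool_pos: [0.6229, 0.03, 0.0526]
wrist_force: [-4.9, -7.1, 7.8]
tool_pos: [0.6229, 0.03, 0.0525]
wrist_force: [-9.9, -8.5, 12.3]
```

The cover is against its stop: the position holds while the force rises. I'll release, lift clear and check everything.

```bash
echo '[{}, {}, {}]' | python3 -m jog 0.85|sed -n '2p;4,6p'; echo '[{"xyz":[0, 0, -0.02]}, {"xyz":[0, 0, -0.04]}, {"xyz":[0, 0, -0.05]}, {"xyz":[0, 0, -0.05]}, {"xyz":[-0.04, 0.03, -0.03]}]' | python3 -m jog|head -2; echo '[{"xyz":[-0.06, 0.0, 0]}, {}, {}]' | python3 -m jog|sed -n '2p;4p'; python3 reg.py wrist | grep -E 'grip|yaw'; python3 - <<'E'
from h import *
snap("scene","fs");snap("top","ft");snap("wrist","fw")
for c in("top","scene"):
    for t in("wheel","axle_end_a"): print(c,t,[(round(r["conf"],2),np.round(atz(c,r["pixel"],.066),4)[:2].tolist()) for r in bot.spot_point(c,t)[:5]])
a=cv2.imread("pics/fs.png")[180:320,140:360];b=cv2.imread("pics/fw.png")[0:330,100:500]
cv2.imwrite("pics/f.png",np.vstack([cv2.resize(a,(520,331)),cv2.resize(b,(520,260))]))
E
```

```text
tool_pos: [0.6259, 0.0328, 0.0515]
wrist_force: [0.7, 0.3, 0.2]
width: 0.848
grip_force: 0.0
time: 33.0
tool_pos: [0.5963, -0.0043, 0.2472]
tool_pos: [0.5355, -0.0187, 0.2433]
wrist_force: [0.5, 0.6, -0.0]
[ 0.5355 -0.0187  0.2433] yaw 0.22
wrist knob_grip 0.61 [151. 266.] [0.571  0.0086 0.057 ]
wrist cover_grip 0.58 [100. 251.] [0.6227 0.0342 0.0945]
wrist cover_grip rel knob len 0.0576 ang 0.459
top wheel [(0.88, [0.4668, -0.2704]), (0.66, [0.7398, 0.3124])]
top axle_end_a [(0.83, [0.7237, 0.3825]), (0.8, [0.4688, -0.1979]), (0.79, [0.7793, 0.2461]), (0.67, [0.4668, -0.3387])]
scene wheel [(0.6, [0.7649, 0.2965])]
scene axle_end_a [(0.97, [0.4615, -0.195]), (0.88, [0.7946, 0.2437]), (0.84, [0.4695, -0.3451]), (0.74, [0.7411, 0.3629])]
```

View pics/f.png

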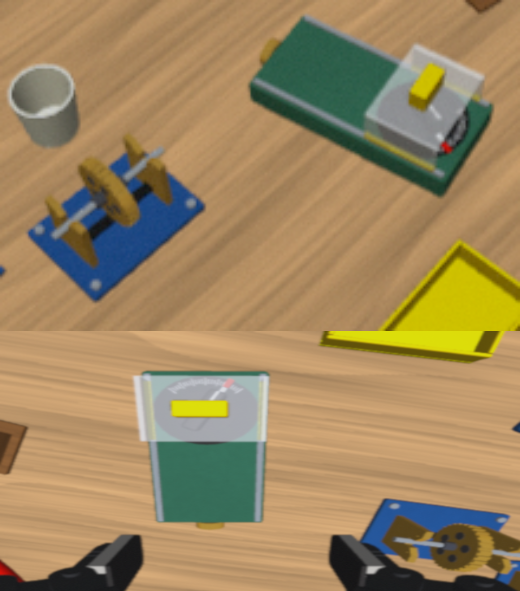

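The last picture shows the wheel lying level in the stand, the cover home over the knob and the pointer in line with the red mark. I'm handing it in.

```bash
python3 -c "
from workcell import bot
print(bot.finish_job())"
```

```text
the job is handed in; nothing more can be done
None
```

I handed the job in at about 34 s: the wheel lies level in the stand, midway to within about 3 mm; the pointer is on the red mark to about 0.005 rad; the cover is against its stop; the first grip closed on nothing and I redid it; no result came back.

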